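# Butt a brass plate and hold it under the hand press

## Task

The loose brass plate is to be bedded on the lacquered rail under the hand press, tight beside the plate already fixed there. While the safety catch still locks the lever, slide the loose plate along the rail until it butts flush against its fixed neighbour; only then flip the safety catch right over to the back. Then pull the lever all the way down by its ball knob so that the press pad bears on the plate, and finish while still holding the lever down; leave the spray can, the hammer and the wooden tray where they are.

Things in the scene. Friction and masses are not known exactly. Their poses are not given: they have to be found in the camera images.
- press: Green-grey cast-iron bench hand press, C frame, fixed; place and yaw vary. Origin: on the bench under the ram's axis. x points from its open front to its column at the back, y left as the robot sees it, z up; offsets below are in these axes from here, mm. Base x -115 to 135, y -65 to 65, z 0 to 22. Head x -28 to 120, y -32 to 32, z 145 to 226. Column x 65 to 120, y -22 to 22.
- rail (a point): Black-lacquered rail across the press bed, fixed, on wooden packing: 64 wide in x, running along y from -135 to 185. Its rebate, centred at x 0, is 47 wide with its floor at z 48 and a 4 mm lip (top at z 52) along each long side; open at both ends. This point: middle of the rebate floor at its left end, press offset (0, 185, 48). Axes as the press.
- seam (a point): Left end face of the fixed brass plate (44 wide, 110 long along y, 10 thick, y -120 to -10), at mid-thickness: press offset (0, -10, 53). Axes as the press. The loose plate has to butt against this face. It lies under the press head.
- plate_mid (a point): Centre, half-way up, of the loose brass plate, 44 (x) x 130 (y) x 10 (z) mm, about 0.45 kg. It lies flat in the rebate left of the fixed plate, axes as the press, with a gap of 25 to 60; underside at z 48, top at z 58. Its left end, 65 from this point, is clear of the press head and can be pushed to the press's -y; slides with 2 to 6 N. Butted flush, this point is 65 to the left (+y) of seam.
- thumb_bar (a point): Middle of the safety catch's thumb bar, a steel bar 12 thick and 70 long, parallel to the press's y, above the head: press offset (55, 0, 280) when locked; 48 mm of free space between it and the head's top. Push it to the press's +x (away from the open front): it swings over on a radius of 64, rising 14, about catch_hinge. With the catch back it stays at press offset (158, 0, 239).
- catch_hinge (a point): Axis of the safety catch (parallel to y) at the middle of the head: press offset (95, 0, 230). Fixed.
- catch (a joint): Angle of the safety catch, rad. 0: locked, its steel arm lies forward along the head's right side and its tooth blocks a lug on the disc of the lever's shaft, so the lever cannot be pulled. Grows as the catch is flipped up and back; past about 1.0 it falls on by its own weight to its stop at 2.1 and stays there. Turns very easily (under 1 N).
- ball (a point): Black ball knob, 36 in diameter, at the end of the lever on the press's right side; this point at its centre: press offset (-68, -85, 319) with the lever up. A 12 mm steel rod runs from it to lever_hinge, 155 away, in a plane of constant press y. It can be pinched from above with the fingers on its +y and -y sides (press axes).
- lever_hinge (a point): Axis of the lever (parallel to y) in the plane of the lever rod: press offset (32, -85, 200). Fixed.
- lever (a joint): Angle of the lever, rad. 0: up, the rod points forward (-x) and 50 degrees up. Grows as the ball is pulled to the press's front and down, to its stop at 0.85 (rod about level, ball at press offset (-123, -85, 204)). Springs back up when let go: about 4 N at the ball at the start, 13 N near the stop. Locked by the catch it gives only about 0.1 rad.
- foot: White plastic press pad, 40 (x) x 56 (y) x 13, sprung, under the ram on its axis, moved down by the lever. Origin: centre of its underside, at z 78 with the lever up. It meets the plates (z 58) at a lever angle of about 0.71 and presses on the loose plate with about 20 N at the stop.
- can: Bystander: spray can, 54 mm in diameter, 150 mm high, standing on the bench to the right of the press. Origin: centre of its underside.
- hammer: Bystander: hammer, 240 mm long, lying on the bench to the front left of the press.
- tray: Bystander: pale wooden tray, 130 x 160 x 45 mm, with brass strips in it, to the left of the press. Origin: centre of its underside.
There are look-alikes about, which are no part of the job. What is shaped like the part that bears plate_mid but green or pink is not meant.

How it is judged:
On the way, in this order (a step that is already met when the one before it is completed fails the run):
1. the loose plate butts flush against its neighbour while the catch is still locked (y of plate_mid in the frame of seam below 0.067 m and value of joint catch below 0.3 rad), for 0.2 s.
2. the safety catch is flipped right back while the lever is still up (value of joint catch above 1.7 rad and value of joint lever below 0.15 rad), for 0.2 s.
3. the lever is pulled fully down (value of joint lever above 0.78 rad), for 0.2 s.
At the end, for the whole second after the job is handed in: Lever held by its ball knob (over 2 N) within 0.07 rad of its lower stop, catch lying back (above 1.7 rad), pad bearing on the loose plate with over 5 N, plate flat in the rebate with under 2 mm of gap to its fixed neighbour (value of joint lever above 0.78 rad and value of joint catch above 1.7 rad and contact force between foot and plate above 5 N and y of plate_mid in the frame of seam below 0.067 m and height (world z) of plate_mid below 0.056 m and contact force between any of the fingers, the arm and lever above 2 N); the arm keeps its last pose, push and grip.
It fails at once if the spray can is moved more than 30 mm or knocked over (distance of can from where it was at the start of the episode above 0.03 m or angle between can's own z axis and vertical above 0.5 rad).
It fails at once if the hammer is moved more than 30 mm (distance of hammer from where it was at the start of the episode above 0.03 m).
It fails at once if the wooden tray is moved more than 30 mm (distance of tray from where it was at the start of the episode above 0.03 m).
It also fails if it takes over 70 s, if anything falls off the work surface, if the arm or the gripper's body presses on something with over 40 N, if the wrist force passes 120 N, or if a joint passes its speed limit or range.

## Robot

A 7-joint arm with a two-finger parallel gripper is mounted at the origin on the work surface. World frame = base frame: x ahead of the robot, y to its left, z up, the work surface at z = 0. Lengths are in m, angles in rad, forces in N, time in s.
With the tool pointing down it reaches from about 0.4 to 0.85 m from the base axis. Payload 4.5 kg.
Tool frame: the origin (TCP) lies on the centre line of the jaws, within the pads' length; the fingertips stand r.tcp_to_tips ahead of it and the grasp point (between the pads) lies 11 mm behind it (r.tcp_to_tips is the distance from the TCP to the fingertips, in m); y points along the fingers, x is the direction in which the jaws open and shut, and the axes are right-handed (so a half turn about y gives the same grasp; the last joint's range is limited). The gripper opens to 88 mm and grips with 3 to 60 N. Pads are 18 mm wide; open, the fingers measure 123 mm over their backs; the gripper's body (75 mm by 187 mm) begins 45 mm behind the grasp point.
Start: joints at [1.315, 0.689, -0.195, 1.565, 0.157, 0.902, -0.215], TCP at [0.179, -0.599, 0.247] pointing down, gripper open.
Joint ranges: [-3.01, 3.01], [-0.46, 2.08], [-1.47, 1.51], [0.13, 2.56], [-1, 4.14], [0.04, 2.09], [-2.66, 2.66]. Speed limits (rad/s): [2.57, 2.57, 3.14, 3.14, 3.14, 3.14, 3.14].

## Interface

Orientations are given as a unit quaternion [x, y, z, w].
In Python, from plant import r gives the robot as it stands. The module is installed in compiled form; this text tells all that it offers.
- The arm moves only by the shell command python3 -m inch 'ROWS' [OPENING] [FORCE]. ROWS is text: rows parted by semicolons, each of 4 numbers parted by spaces: the shift along the tool's x, y, z in mm, then the turn about the tool's y in degrees. In form: x y z spin; .... A call has 1 to 10 rows; each row is the pose to reach, as a shift and turn from the pose commanded when the call began, along the tool's axes at that moment; what a row does not reach only later rows make up. A row lasts 1/10 s, in which the tool goes at most 50 mm and 8.59 degrees, less where a joint would pass 70% of its speed; a pose out of reach is approached as far as the arm can. A call with a gripper value outside its range is refused whole. OPENING is the gripper command: -1 is shut, 1 is fully open, values between are in proportion, set as the call begins (- or left out, the last holds). The fingers move at their own pace and stop on an object; FORCE is the grip in N (left out, the last holds). Time passes only in rows, so rows that repeat a pose let the fingers close. It gives the time, the measured TCP pose, the force and the opening at its end, in the units of the state.
- r.get_state(): the state, without advancing time (a new reading comes with each control period).
- r.snapshot(name): name is "side" or "top"; returns a dict with "frame" (480x640x3 uint8, red, green, blue), "intrinsics" (3x3 intrinsics, pixels), "R" (3x3) and "t" (3): a world point X has camera coordinates R X + t. Camera axes: x right, y down, z forward; pixel columns grow to the right and rows downward; lengths in m; the calibration is good to about 2 mm. A picture is of the moment at which its call begins. There is no depth.
- r.finish_job(): hands the job in, once; it reports no verdict.
Trained networks look in the newest picture that a camera, given by its name, has taken for a name from the list of things; names that differ only in an ending like _2 or _b are one class to them, and where a whole thing is asked for, a point or a joint stands for the part that bears it (a point fixed in the world has none). Each returns a list of dicts, best first, with "p" (0 to 1); they miss things now and then, are a little off and sometimes report something else, mostly with a low value. They report only what shows in the picture. A call takes as long as a camera call. They do not tell look-alikes from the thing itself.
- r.trace(camera, name): "region" (480x640 bool, what is visible of it) and "centre" ([row, column] in pixels, amid what is visible of it).
- r.tip_of(camera, name): "centre" ([row, column] in pixels: a listed point, or the origin of a listed thing).
The state is a dict: "clock": time; "q": joint angles; "qd": joint speeds; "joint_torque": joint torques, N m; "tool_pos": TCP position; "eef_rot": TCP orientation; "contact_force": force on the tool from outside, world axes, zero at the start; "moment": the same for the moment, N m; "opening": opening from 0.0 (shut) to 1.0 (fully open).
Only numpy, scipy, OpenCV 4.12 (cv2) and the standard library are available. Lean on these libraries where they do the work, as an engineer would, in place of code of your own. Each camera call takes 0.05 s, during which the arm holds its last target.

## Working session

There is one attempt and no reset: what is moved stays moved. The work goes in short steps, Python scripts to look and compute and a shell command to move; the robot and the scene stay as the last step left them, time stands still between calls to the robot, and variables do not carry over. Pictures are saved under pics/ and viewed, and the job is handed in when it is done.

```bash
mkdir -p pics
cat > h.py <<'E'
import numpy as np,cv2
from plant import r
def snap(n,f):
    s=r.snapshot(n); cv2.imwrite('pics/'+f,s['frame'][:,:,::-1]); return s
E
python3 - <<'E'
from h import *
s=r.get_state(); print(s['clock'],s['tool_pos'],s['eef_rot'],s['opening'],r.tcp_to_tips)
for c in('side','top'):
    k=snap(c,c+'0.png'); print(c,k['intrinsics'].tolist(),k['R'].tolist(),k['t'].tolist())
    np.savez(c+'.npz',K=k['intrinsics'],R=k['R'],t=k['t'])
    for n in ['press','rail','seam','plate_mid','thumb_bar','catch_hinge','ball','lever_hinge','foot','can','hammer','tray']:
        print(n,[(np.round(d['centre'],1).tolist(),round(d['p'],2)) for d in r.tip_of(c,n)][:3])
E
```

```text
0.0 [ 0.17835013 -0.5983648   0.24590576] [-0.56660716  0.4231178  -0.42200892  0.56730602] 0.9995836852299953 0.008
side [[529.7853105525778, 0.0, 325.5215782384913], [0.0, 529.7853105525778, 236.83522548675597], [0.0, 0.0, 1.0]] [[-0.80018635055181, -0.5996947565783214, 0.008246412737918062], [-0.33158599023878416, 0.4309019097982292, -0.8392700847817726], [0.4997524741989189, -0.6743068612024549, -0.5436522063482794]] [0.4940208441514378, 0.3484847810188709, 1.1041587098548555]
press [([284.7, 346.0], 0.97)]
rail [([289.7, 324.6], 0.32)]
seam [([291.4, 329.1], 0.74), ([269.3, 346.6], 0.7)]
plate_mid [([305.9, 217.0], 0.95), ([380.5, 328.5], 0.92), ([307.4, 432.9], 0.71)]
thumb_bar [([187.1, 330.5], 0.81)]
catch_hinge [([201.3, 314.9], 0.84)]
ball [([189.1, 332.0], 0.24)]
lever_hinge [([208.1, 354.7], 0.69)]
foot [([265.0, 344.4], 0.75)]
can [([239.6, 397.0], 0.91)]
hammer []
tray [([354.8, 259.4], 0.66), ([286.9, 345.5], 0.43)]
top [[565.700873002605, 0.0, 313.96953064564525], [0.0, 565.700873002605, 243.17884896861256], [0.0, 0.0, 1.0]] [[0.012691934356688112, -0.9998205248195954, 0.014065310226032857], [-0.9943108731114773, -0.01410725813494986, -0.10557875202996593], [0.10575822622650524, -0.012645292301205122, -0.9943114673823491]] [0.030720428299149918, 0.585036494151728, 1.4678436187482993]
press [([244.9, 346.6], 0.67)]
rail [([243.6, 273.5], 0.74)]
seam [([244.6, 350.8], 0.94)]
plate_mid [([246.7, 309.9], 0.93), ([161.4, 249.4], 0.73), ([303.1, 232.0], 0.72)]
thumb_bar [([205.1, 353.6], 0.81)]
catch_hinge [([193.4, 352.4], 0.61)]
ball [([260.4, 393.3], 0.89)]
lever_hinge [([222.2, 386.4], 0.85), ([247.1, 310.1], 0.4)]
foot []
can [([244.4, 454.4], 0.64)]
hammer [([312.4, 281.4], 0.65)]
tray [([232.7, 228.1], 0.9)]
```

View pics/side0.png

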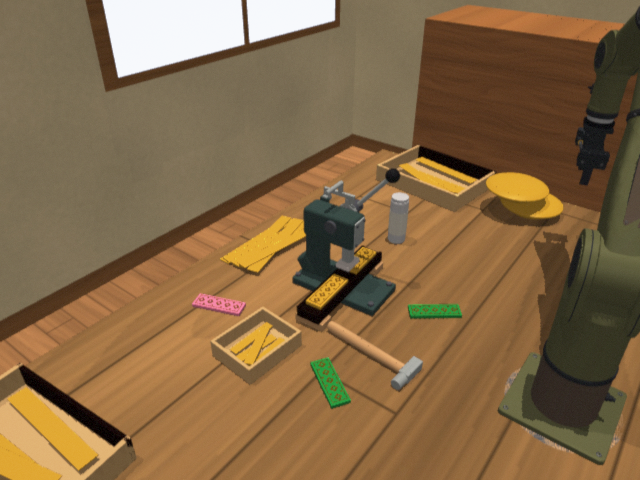

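View pics/top0.png

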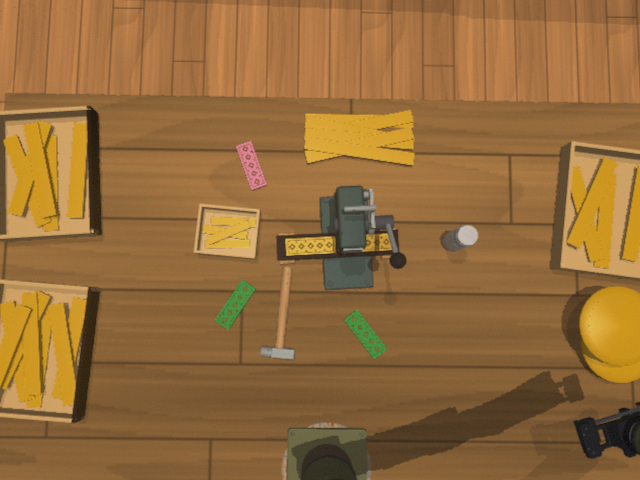

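Top view: the press is centred near (245,347). The plate-shaped candidates are brass in the rail (247,310), green (303,232) and (335,365), and pink (161,249). Only the brass one lies in the rebate left of the fixed plate, so that is the one meant. I'll fit the press pose and confirm this in an enlarged crop.

```bash
cat >> h.py <<'E'
C={c:np.load(c+'.npz') for c in('side','top')}
def proj(c,X):
    d=C[c]; p=(d['R']@np.atleast_2d(X).T).T+d['t']; p=p@d['K'].T; return (p[:,:2]/p[:,2:])[:,::-1]
def ray(c,rc):
    d=C[c]; v=d['R'].T@np.linalg.inv(d['K'])@np.array([rc[1],rc[0],1.]); o=-d['R'].T@d['t']; return o,v
def onz(c,rc,z):
    o,v=ray(c,rc); return o+v*(z-o[2])/v[2]
def W(p,off):
    c,s=np.cos(p[2]),np.sin(p[2]); off=np.atleast_2d(off)/1000.
    return np.c_[p[0]+c*off[:,0]-s*off[:,1],p[1]+s*off[:,0]+c*off[:,1],off[:,2]]
OFF=dict(rail=(0,185,48),seam=(0,-10,53),thumb_bar=(55,0,280),catch_hinge=(95,0,230),ball=(-68,-85,319),lever_hinge=(32,-85,200),foot=(0,0,78),press=(0,0,0))
E
python3 - <<'E'
from h import *
from scipy.optimize import least_squares
obs=[]
for c in('side','top'):
    r.snapshot(c)
    for n in OFF:
        for d in r.tip_of(c,n)[:2]:
            if d['p']>.2: obs.append((c,n,np.array(d['centre']),d['p']))
    for n in('ball','plate_mid'):
        print(c,n,'trace',[(np.round(d['centre'],1).tolist(),round(d['p'],2),int(d['region'].sum())) for d in r.trace(c,n)][:3])
def f(p): return np.concatenate([(proj(c,W(p,OFF[n]))[0]-o)*w for c,n,o,w in obs])
b=least_squares(f,[.6,0,0],loss='soft_l1',f_scale=2)
p=b.x; print(p,b.cost); np.save('press.npy',p)
for c,n,o,w in obs: print(c,n,o.round(1),(proj(c,W(p,OFF[n]))[0]-o).round(1),round(w,2))
print(onz('top',(246.7,309.9),.053), W(p,OFF['seam']),W(p,OFF['ball']))
for c,(y0,y1,x0,x1) in dict(top=(170,300,260,420),side=(160,330,280,440)).items():
    im=cv2.imread(f'pics/{c}0.png'); S=4
    im=cv2.resize(im[y0:y1,x0:x1],None,fx=S,fy=S,interpolation=cv2.INTER_CUBIC)
    q=lambda rc:(int((rc[1]-x0+.5)*S),int((rc[0]-y0+.5)*S))
    def line(a,bb,col): 
        A,B=proj(c,W(p,[a,bb])); cv2.line(im,q(A),q(B),col,1)
    for x in(-32,32,-23.5,23.5): line((x,-135,52),(x,185,52),(255,0,255))
    line((-32,185,52),(32,185,52),(255,0,255)); line((-22,-10,58),(22,-10,58),(0,0,255))
    R=[(-28,-32,226),(120,-32,226),(120,32,226),(-28,32,226)]
    B=[(-115,-65,22),(135,-65,22),(135,65,22),(-115,65,22)]
    for Q in(R,B):
        for i in range(4): line(Q[i],Q[(i+1)%4],(255,255,0))
    line((55,-35,280),(55,35,280),(0,255,0)); line(OFF['ball'],OFF['lever_hinge'],(0,0,255))
    cv2.imwrite(f'pics/{c}_fit.png',im[:600,:800])
E
```

```text
side ball trace [([193.3, 374.6], 0.55, 511)]
side plate_mid trace [([310.6, 435.2], 0.9, 737), ([383.1, 330.3], 0.79, 1021), ([291.8, 325.8], 0.6, 672)]
top ball trace [([236.4, 391.2], 0.64, 590)]
top plate_mid trace [([301.6, 232.4], 0.66, 785), ([163.7, 247.3], 0.6, 773), ([247.8, 310.1], 0.59, 825)]
[ 0.58164605 -0.04298686  0.05241063] 515.3048457204738
side rail [311.7 305.1] [0.2 0.3] 0.72
side seam [272.  346.2] [-1.9  2.1] 0.6
side thumb_bar [191.7 329.7] [-1.8  0.3] 0.84
side thumb_bar [351.4 369.5] [-161.5  -39.5] 0.36
side catch_hinge [201.4 316.9] [ 1.8 -0.3] 0.71
side catch_hinge [291.4 326.9] [-88.2 -10.3] 0.53
side ball [177.1 393.6] [-1.5 -1.4] 0.95
side lever_hinge [209.5 354.8] [-2.7  0. ] 0.84
side foot [263.5 345.6] [0.8 1. ] 0.49
side press [287.  345.4] [0.8 0.4] 0.67
side press [354.1 261.1] [-66.3  84.7] 0.61
top rail [248.4 272.1] [-1.7  2.4] 0.62
top seam [242.3 352.4] [ 1.4 -3.3] 0.93
top thumb_bar [204.9 352.2] [ 3.7 -1. ] 0.55
top catch_hinge [192.8 350.7] [ 2.3 -2. ] 0.56
top catch_hinge [246.  310.3] [-50.9  38.4] 0.26
top ball [261.1 395.3] [-0.1 -0.2] 0.71
top lever_hinge [220.2 385.5] [ 2.3 -0.6] 0.82
top press [245.3 348.3] [ 0.6 -4.3] 0.95
top press [248.7 311.4] [-2.8 32.6] 0.69
[0.57282176 0.04935653 0.053     ] [[ 0.58216992 -0.05297313  0.053     ]] [[ 0.51819229 -0.13143244  0.319     ]]
```

```bash
ls pics
```

```text
side0.png
side_fit.png
top0.png
top_fit.png
```

View pics/top_fit.png

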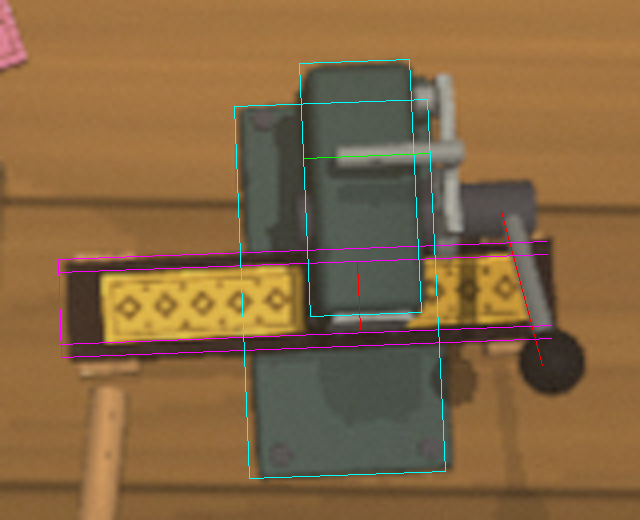

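View pics/side_fit.png

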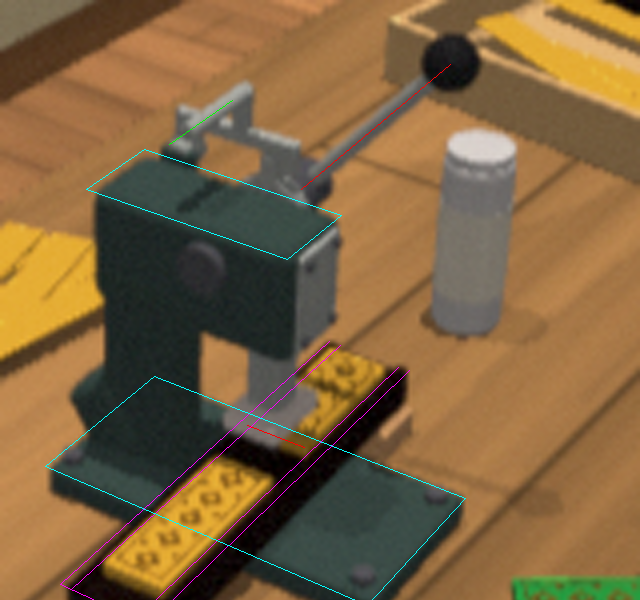

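Run:
```python
from h import *
from scipy.optimize import least_squares
T=lambda u,v:np.array([v/4-.5+170,u/4-.5+260]); S=lambda u,v:np.array([v/4-.5+160,u/4-.5+280])
obs=[('top',(-115,65,22),T(258,473)),('top',(-115,-65,22),T(451,467)),
('top',(32,185,52),T(65,263)),('top',(-32,185,52),T(68,357)),('top',(32,-135,52),T(551,238)),('top',(-68,-85,319),T(552,362)),('top',(-28,0,226),T(365,315)),
('side',(-68,-85,319),S(451,62)),('side',(32,-135,52),S(331,342)),('side',(-32,-135,52),S(407,371)),('side',(-115,-65,22),S(463,495)),('side',(32,185,52),S(67,585))]
def f(p): return np.concatenate([proj(c,W(p,x))[0]-o for c,x,o in obs])
for nm,ob in(('all',obs),('top',obs[:7]),('side',obs[7:])):
    g=lambda p:np.concatenate([proj(c,W(p,x))[0]-o for c,x,o in ob])
    b=least_squares(g,[.58,-.04,.05],loss='soft_l1'); print(nm,b.x,g(b.x).reshape(-1,2).round(1).tolist())
    if nm=='all': np.save('press.npy',b.x);p=b.x
# plate ends top view (top z 58)
c,s=np.cos(p[2]),np.sin(p[2])
def loc(X): d=X[:2]-p[:2]; return np.array([c*d[0]+s*d[1],-s*d[0]+c*d[1],X[2]])*1000
for u,v in((100,309),(303,300)): print('plate end',loc(onz('top',T(u,v),.058)).round(1))
for u,v in((338,157),(460,152)): print('bar',loc(onz('top',T(u,v),.28)).round(1),onz('top',T(u,v),.28))
print('can',onz('top',r.tip_of('top','can')[0]['centre'],0), onz('side',(239.6,397),0))
for n in OFF: print(n,W(p,OFF[n]).round(4))
from scipy.spatial.transform import Rotation as Ro
print(Ro.from_quat(r.get_state()['eef_rot']).as_matrix().round(3), np.degrees(p[2]))
```

```text
all [ 0.58260261 -0.04596818  0.06349848] [[1.4, -0.5], [0.4, 0.3], [-0.4, -0.7], [0.5, -0.3], [-0.1, -0.2], [0.1, -0.6], [-0.6, 1.7], [-0.1, 0.0], [-0.7, -0.5], [-0.8, 0.4], [-0.3, 0.8], [-0.5, -0.6]]
top [ 0.58292613 -0.04643919  0.06210094] [[1.2, -0.3], [0.3, 0.4], [-0.6, -0.5], [0.3, -0.2], [-0.2, 0.0], [-0.0, -0.5], [-0.7, 1.9]]
side [ 0.58135146 -0.04427069  0.06668502] [[0.2, 0.0], [-0.3, -0.7], [-0.5, 0.3], [0.1, 0.9], [0.2, -0.5]]
plate end [ -1.1 161.7  58. ]
plate end [-1.7 29.7 58. ]
bar [ 54.6  18.5 280. ] [ 0.63593232 -0.02400249  0.28      ]
bar [ 54.1 -49.4 280. ] [ 0.63976885 -0.09187264  0.28      ]
can [ 0.58885558 -0.34496002  0.        ] [ 0.59285714 -0.33284132  0.        ]
rail [[0.5709 0.1387 0.048 ]]
seam [[ 0.5832 -0.0559  0.053 ]]
thumb_bar [[ 0.6375 -0.0425  0.28  ]]
catch_hinge [[ 0.6774 -0.0399  0.23  ]]
ball [[ 0.5201 -0.1351  0.319 ]]
lever_hinge [[ 0.6199 -0.1288  0.2   ]]
foot [[ 0.5826 -0.046   0.078 ]]
press [[ 0.5826 -0.046   0.    ]]
[[ 0.286  0.     0.958]
 [-0.958 -0.     0.286]
 [ 0.    -1.     0.   ]] 3.638195156020456
```

Confirmed in the crop: the brass plate lies in the rebate with its end faces at press y ≈ 162 and 30, a gap of about 40 mm. The press is at (0.583, -0.046), yaw 3.6°. The bar's visible span in y is about -49 to 18. Next I raise the tool, turn it and go above the left end of the rail.

```bash
cat >> h.py <<'E'
from scipy.spatial.transform import Rotation as Ro
P=np.load('press.npy')
def loc(X):
    c,s=np.cos(P[2]),np.sin(P[2]); d=np.asarray(X)[:2]-P[:2]; return np.array([c*d[0]+s*d[1],-s*d[0]+c*d[1],X[2]])*1000
def st():
    s=r.get_state(); M=Ro.from_quat(s['eef_rot']).as_matrix()
    print('t',round(s['clock'],2),'loc',loc(s['tool_pos']).round(1),'F',np.round(s['contact_force'],1),'op',round(float(s['opening']),3)); return s,M
def go(*offs):
    s,M=st()
    a=np.degrees(np.arctan2(M[1,0],M[0,0]))-(np.degrees(P[2])-90)
    print('spin',round(a,1),'tilt',M[2].round(3))
    for o in offs: print(o,'->',((M.T@(W(P,o)[0]-s['tool_pos']))*1000).round(1))
E
python3 -c "
from h import *
go((0,200,400),(0,200,120))"
```

```text
t 2.45 loc [-438.2 -526.2  246.7] F [0.  0.2 0.2] op 0.996
spin 13.0 tilt [ 0. -1.  0.]
(0, 200, 400) -> [-609.4 -153.3  590. ]
(0, 200, 120) -> [-609.4  126.7  590. ]
```

```bash
python3 -m inch '0 -50 0 0; 0 -100 0 0; 0 -150 0 0; 0 -154 0 0' -0.5 20
```

```text
clock: 2.85
tool_pos: [0.18, -0.6017, 0.4082]
eef_rot: [0.569, -0.418, 0.427, -0.564]
contact_force: [0.5, -1.1, 0.1]
opening: 0.66
```

```bash
python3 -m inch '-35 0 34 2; -70 0 68 4; -105 0 102 6; -140 0 136 8; -175 0 170 10; -210 0 204 12; -245 0 238 13; -280 0 272 13; -315 0 305 13; -350 0 339 13'; python3 -c "
from h import *
go((0,200,400),(0,200,120))"
```

```text
clock: 3.85
tool_pos: [0.4036, -0.1649, 0.4005]
eef_rot: [0.516, -0.484, 0.484, -0.515]
contact_force: [0.4, -1.2, -0.1]
opening: 0.25
t 3.85 loc [-186.2 -107.3  400.5] F [ 0.4 -1.2 -0.1] op 0.25
spin -0.1 tilt [ 0. -1. -0.]
(0, 200, 400) -> [-3.075e+02  3.000e-01  1.859e+02]
(0, 200, 120) -> [-307.6  280.3  186. ]
```

```bash
python3 -m inch '0 0 0 0; 0 0 0 0' ; python3 -c "
from h import *
go((0,200,400),(0,200,120))"
```

```text
clock: 4.05
tool_pos: [0.4035, -0.1659, 0.4004]
eef_rot: [0.516, -0.483, 0.483, -0.516]
contact_force: [0.4, -0.7, -0.5]
opening: 0.251
t 4.05 loc [-186.4 -108.3  400.4] F [ 0.4 -0.7 -0.5] op 0.251
spin 0.1 tilt [ 0.    -1.    -0.001]
(0, 200, 400) -> [-3.078e+02  2.000e-01  1.872e+02]
(0, 200, 120) -> [-307.8  280.2  187.4]
```

```bash
python3 -m inch '-42 0 26 0; -84 0 51 0; -126 0 76 0; -168 0 102 0; -210 0 127 0; -252 0 153 0; -294 0 178 0; -308 50 187 0; -308 100 187 0; -308 150 187 0' && python3 -m inch '0 50 0 0; 0 100 0 0; 0 140 0 0; 0 150 0 0; 0 150 0 0'
python3 - <<'E'
from h import *
go((0,200,61),(0,180,61))
a=snap('side','a_side.png');b=snap('top','a_top.png')
x=cv2.resize(a['frame'][200:380,220:400],None,fx=3,fy=3,interpolation=2);y=cv2.resize(b['frame'][160:340,230:410],None,fx=3,fy=3,interpolation=2)
cv2.imwrite('pics/a.png',cv2.resize(np.hstack([x,y])[:,:,::-1],(800,400)))
E
```

```text
clock: 5.05
tool_pos: [0.5715, 0.1505, 0.2512]
eef_rot: [0.515, -0.484, 0.485, -0.515]
contact_force: [0.5, -0.4, -0.1]
opening: 0.25
clock: 5.55
tool_pos: [0.5704, 0.1504, 0.102]
eef_rot: [0.516, -0.485, 0.484, -0.514]
contact_force: [0.1, 0.3, -0.2]
opening: 0.245
t 5.55 loc [  0.2 196.7 102. ] F [ 0.1  0.3 -0.2] op 0.245
spin -0.1 tilt [ 0.002 -1.    -0.003]
(0, 200, 61) -> [-3.3 41.  -0.1]
(0, 180, 61) -> [16.7 41.1 -0.1]
```

View pics/a.png

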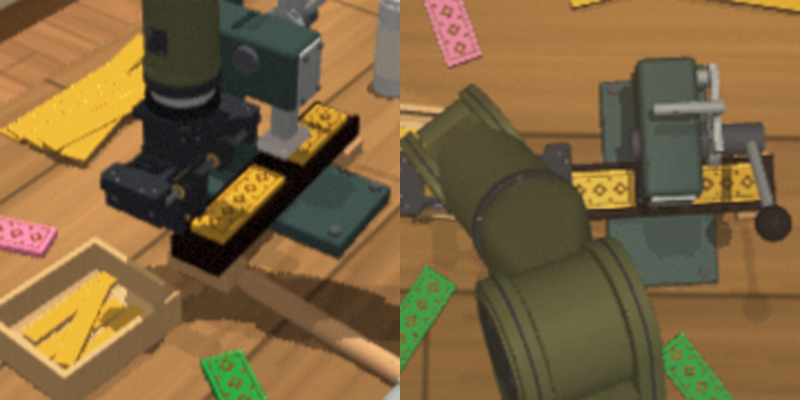

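The gripper is over the left end of the rail, clear of the tray and hammer, with the plate to its right. Now I descend and push.

```bash
python3 -m inch '-6 0 0 0; -6 25 0 0; -6 38 0 0; -6 42 0 0; -6 42 0 0'; python3 -m inch '8 0 0 0; 14 0 0 0; 20 0 0 0; 20 0 0 0' ; python3 -c "
from h import *
go((0,150,60))"
```

```text
clock: 6.15
tool_pos: [0.5703, 0.1585, 0.0614]
eef_rot: [0.516, -0.484, 0.484, -0.515]
contact_force: [-0.0, 0.3, -0.0]
opening: 0.251
clock: 6.55
tool_pos: [0.5722, 0.1374, 0.0618]
eef_rot: [-0.515, 0.484, -0.485, 0.515]
contact_force: [-0.2, 0.0, 0.5]
opening: 0.251
t 6.55 loc [  1.2 183.7  61.8] F [-0.2  0.   0.5] op 0.251
spin -0.1 tilt [ 0.    -1.     0.001]
(0, 150, 60) -> [33.7  1.8 -1.2]
```

```bash
python3 -m inch '0 2 0 0; 6 2 -1 0; 12 2 -1 0; 12 2 -1 0'
python3 - <<'E'
from h import *
go((0,150,60))
a=snap('side','b_side.png')
cv2.imwrite('pics/b.png',cv2.resize(a['frame'][220:340,250:400],None,fx=5,fy=5,interpolation=2)[:,:,::-1])
E
```

```text
clock: 6.95
tool_pos: [0.5713, 0.1255, 0.0592]
eef_rot: [0.516, -0.484, 0.484, -0.515]
contact_force: [1.0, 0.7, -0.2]
opening: 0.248
t 6.95 loc [ -0.4 171.8  59.2] F [ 1.   0.7 -0.2] op 0.248
spin -0.1 tilt [ 0.001 -1.    -0.   ]
(0, 150, 60) -> [21.8 -0.8  0.4]
```

View pics/b.png

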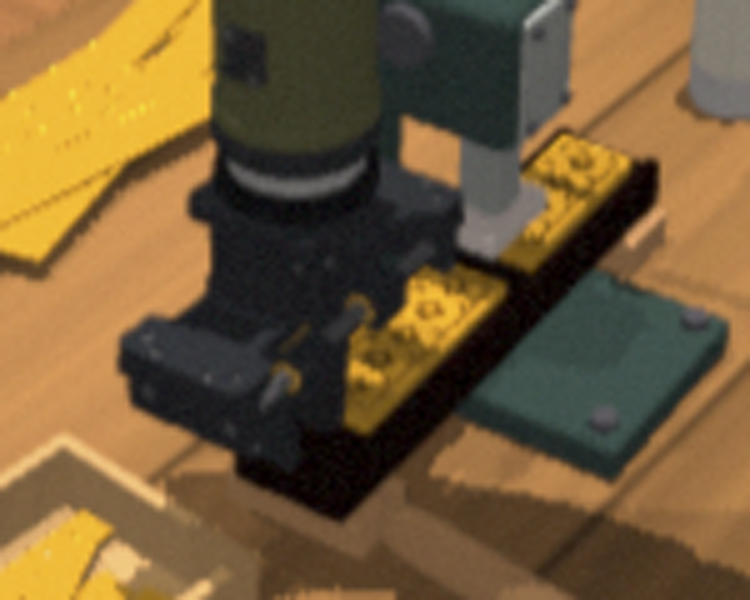

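The finger is against the plate's left end and the gap to the fixed plate at crop (510,275) is getting smaller. I keep pushing in small steps.

```bash
python3 -m inch '5 0 0 0; 10 0 0 0; 10 0 0 0'; python3 -m inch '3 0 0 0; 6 0 0 0; 6 0 0 0'
python3 - <<'E'
from h import *
go((0,150,60))
a=snap('side','c_side.png')
cv2.imwrite('pics/c.png',cv2.resize(a['frame'][220:340,250:400],None,fx=5,fy=5,interpolation=2)[:,:,::-1])
E
```

```text
clock: 7.3
tool_pos: [0.572, 0.1151, 0.0592]
eef_rot: [0.516, -0.484, 0.485, -0.515]
contact_force: [0.2, 0.2, -0.6]
opening: 0.251
clock: 7.6
tool_pos: [0.5724, 0.1098, 0.0592]
eef_rot: [0.516, -0.484, 0.484, -0.515]
contact_force: [0.6, 2.0, -0.6]
opening: 0.25
t 7.6 loc [ -0.3 156.1  59.2] F [ 0.6  2.  -0.6] op 0.25
spin -0.1 tilt [ 0.001 -1.    -0.   ]
(0, 150, 60) -> [ 6.1 -0.8  0.3]
```

View pics/c.png

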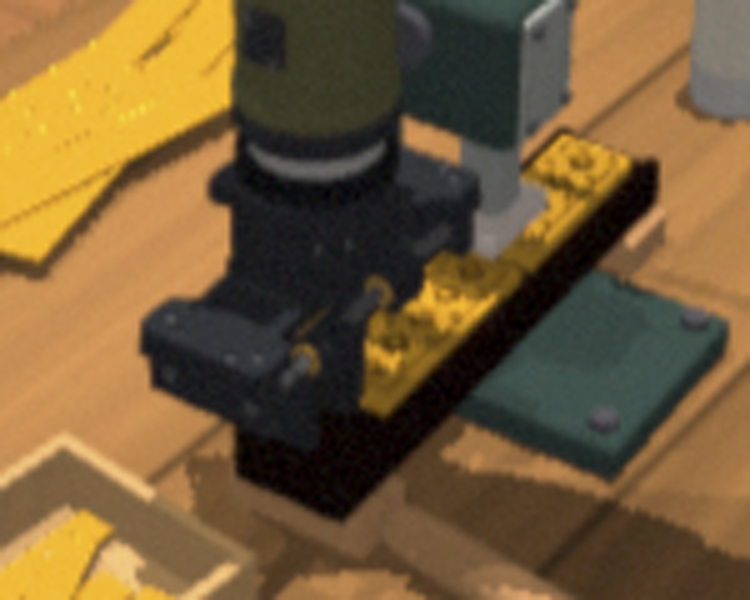

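Gap at crop (525,270) is nearly closed. I push on until the force rises.

```bash
python3 -m inch '3 0 0 0; 6 0 0 0; 6 0 0 0';python3 -m inch '3 0 0 0; 3 0 0 0'; python3 -m inch '3 0 0 0; 3 0 0 0'
python3 - <<'E'
from h import *
go((0,150,60))
a=snap('side','d_side.png')
cv2.imwrite('pics/d.png',cv2.resize(a['frame'][220:340,250:400],None,fx=5,fy=5,interpolation=2)[:,:,::-1])
E
```

```text
clock: 7.95
tool_pos: [0.5728, 0.1037, 0.0592]
eef_rot: [0.516, -0.484, 0.484, -0.515]
contact_force: [-0.4, 1.9, -0.3]
opening: 0.248
clock: 8.15
tool_pos: [0.573, 0.1009, 0.0593]
eef_rot: [0.516, -0.484, 0.484, -0.515]
contact_force: [-0.9, 1.2, -0.9]
opening: 0.25
clock: 8.35
tool_pos: [0.5732, 0.098, 0.0593]
eef_rot: [0.515, -0.484, 0.484, -0.515]
contact_force: [-0.8, 1.8, -0.7]
opening: 0.246
t 8.35 loc [ -0.3 144.3  59.3] F [-0.8  1.8 -0.7] op 0.246
spin -0.1 tilt [ 0. -1. -0.]
(0, 150, 60) -> [-5.7 -0.7  0.3]
```

View pics/d.png

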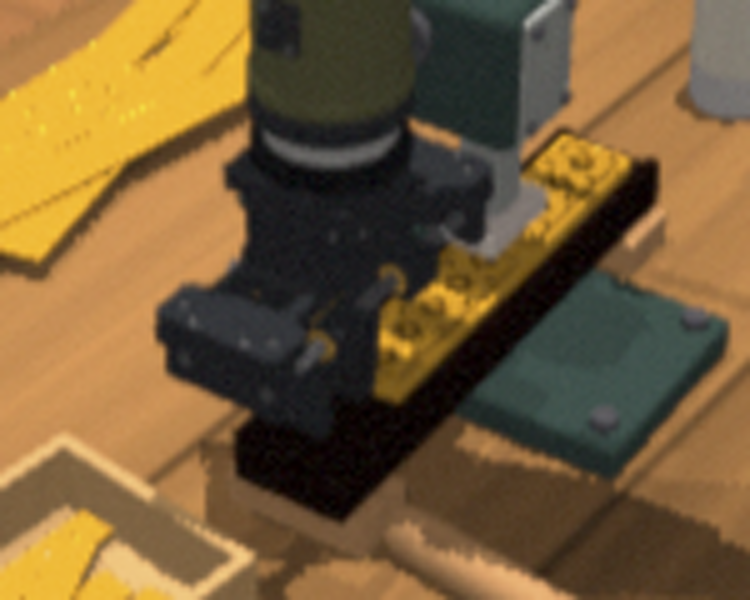

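```bash
python3 -m inch '3 0 0 0; 3 0 0 0';python3 -m inch '3 0 0 0; 3 0 0 0'; python3 -c "
from h import *
st()"
```

```text
clock: 8.6
tool_pos: [0.5731, 0.0979, 0.0593]
eef_rot: [-0.515, 0.484, -0.483, 0.517]
contact_force: [-0.4, 5.7, -1.2]
opening: 0.252
clock: 8.8
tool_pos: [0.5732, 0.0977, 0.0595]
eef_rot: [-0.514, 0.485, -0.482, 0.518]
contact_force: [-1.0, 10.1, -1.3]
opening: 0.25
t 8.8 loc [ -0.3 144.   59.5] F [-1.  10.1 -1.3] op 0.25
```

Run:
```python
from h import *
a=snap('side','e_side.png')
S=8;y0,x0=250,310
im=cv2.resize(a['frame'][y0:y0+70,x0:x0+95],None,fx=S,fy=S,interpolation=2)[:,:,::-1].copy()
q=lambda rc:(int((rc[1]-x0+.5)*S),int((rc[0]-y0+.5)*S))
for y,col in((120,(0,0,255)),(122,(255,0,0)),(-10,(0,0,255))):
    A,B=proj('side',W(P,[(-22,y,58),(22,y,58)])); cv2.line(im,q(A),q(B),col,1)
    A,B=proj('side',W(P,[(-22,y,58),(-22,y,52)])); cv2.line(im,q(A),q(B),col,1)
cv2.imwrite('pics/e.png',im)
```

```text
(no output)
```

View pics/e.png

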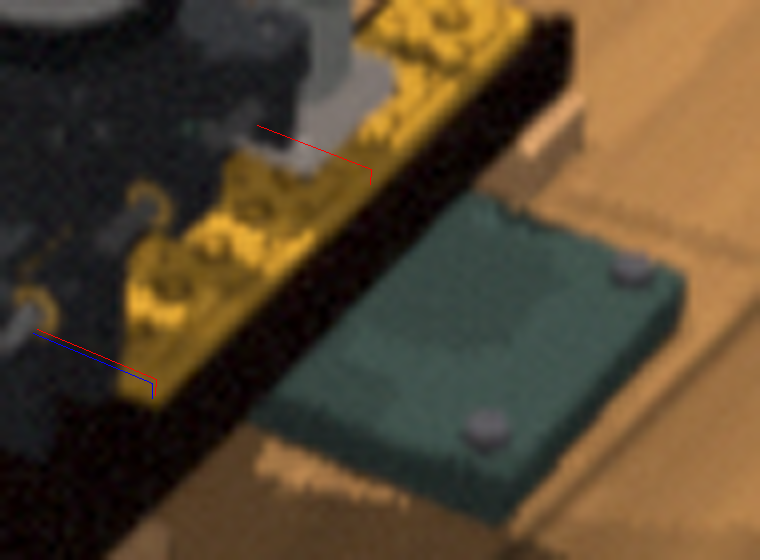

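The force rose to 10 N with no further motion, and the plate's end matches the predicted y=120 edge at crop (155,385), so it is butted flush. Now I back off, close the gripper and go to just in front of the thumb bar.

```bash
python3 -m inch '-4 0 0 0; -16 0 0 0; -16 -40 0 0; -16 -90 0 0; -16 -140 0 0; -16 -190 0 0; -16 -240 0 0; -16 -290 0 0; -16 -340 0 0; -16 -340 0 0' -1 ; python3 -c "
from h import *
go((20,-8,400),(20,-8,278))"
```

```text
clock: 9.85
tool_pos: [0.5754, 0.1096, 0.4068]
eef_rot: [-0.511, 0.482, -0.487, 0.519]
contact_force: [1.0, 0.9, 0.7]
opening: 0.006
t 9.85 loc [  2.7 155.7 406.8] F [1.  0.9 0.7] op 0.006
spin -0.1 tilt [-0.002 -1.     0.014]
(20, -8, 400) -> [163.7   6.7  17.6]
(20, -8, 278) -> [164.  128.7  15.8]
```

```bash
python3 -m inch '45 0 5 0; 90 0 10 0; 135 0 17 0; 164 0 17 0; 164 30 17 0; 164 60 17 0; 164 60 17 0'
python3 - <<'E'
from h import *
go((20,-8,278))
a=snap('side','f_side.png');b=snap('top','f_top.png')
x=cv2.resize(a['frame'][120:300,270:450],None,fx=3,fy=3,interpolation=2);y=cv2.resize(b['frame'][160:340,280:460],None,fx=3,fy=3,interpolation=2)
cv2.imwrite('pics/f.png',cv2.resize(np.hstack([x,y])[:,:,::-1],(800,400)))
E
```

```text
clock: 10.55
tool_pos: [0.5966, -0.0552, 0.3348]
eef_rot: [0.518, -0.487, 0.482, -0.512]
contact_force: [-0.9, 0.6, -0.6]
opening: 0.007
t 10.55 loc [ 13.4 -10.1 334.8] F [-0.9  0.6 -0.6] op 0.007
spin -0.1 tilt [ 0.001 -1.    -0.01 ]
(20, -8, 278) -> [-2.1 56.7  7.2]
```

View pics/f.png

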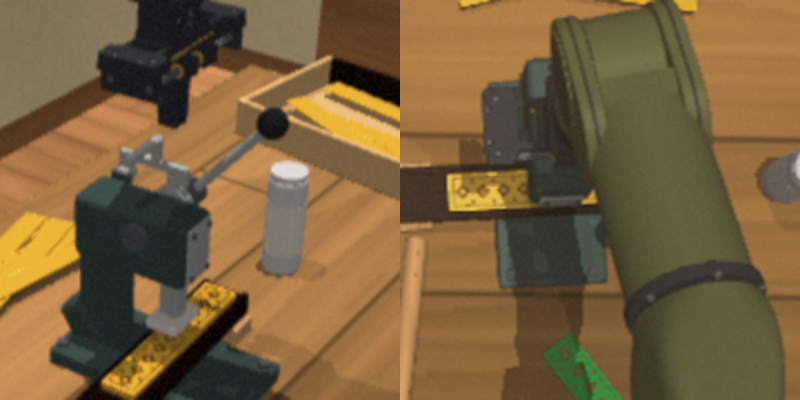

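The plates now run on without a gap. The catch is still locked, and the closed fingertips stand ahead of and above the bar. I go down in front of the bar.

```bash
python3 -m inch '0 25 3 0; 0 50 5 0; 0 57 5 0; 0 57 5 0'
python3 - <<'E'
from h import *
go((60,-8,280),(130,-8,282))
a=snap('side','g_side.png')
cv2.imwrite('pics/g.png',cv2.resize(a['frame'][120:270,270:450],None,fx=4,fy=4,interpolation=2)[:,:,::-1])
E
```

```text
clock: 11.05
tool_pos: [0.6049, -0.0536, 0.2827]
eef_rot: [0.516, -0.484, 0.484, -0.515]
contact_force: [0.7, -0.7, -0.3]
opening: 0.002
t 11.05 loc [ 21.8  -9.  282.7] F [ 0.7 -0.7 -0.3] op 0.002
spin -0.0 tilt [ 0. -1. -0.]
(60, -8, 280) -> [-1.   2.7 38.2]
(130, -8, 282) -> [ -1.1   0.7 108.2]
```

View pics/g.png

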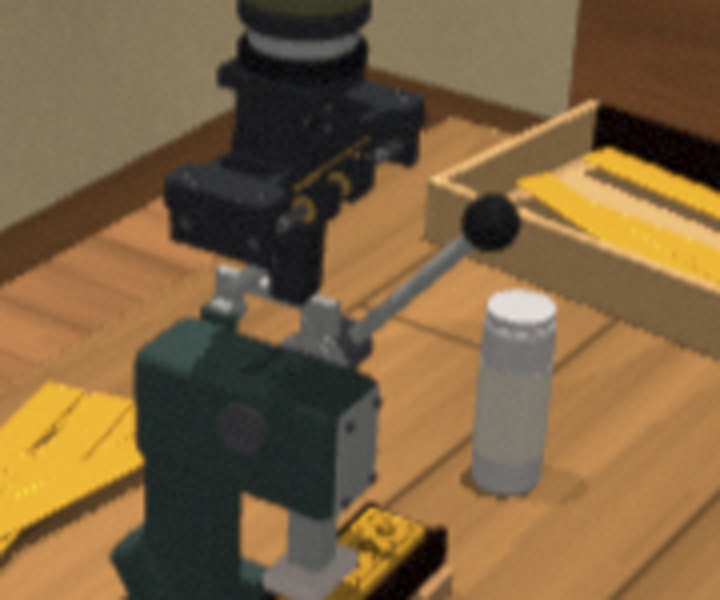

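```bash
python3 -m inch '0 4 10 0; 0 4 25 0; 0 4 40 0; 0 3 55 0; 0 2 70 0; 0 0 85 0; 0 0 100 0; 0 0 112 0; 0 0 112 0; 0 0 112 0'
python3 - <<'E'
from h import *
st()
a=snap('side','i_side.png')
cv2.imwrite('pics/i.png',cv2.resize(a['frame'][120:270,270:450],None,fx=4,fy=4,interpolation=2)[:,:,::-1])
E
```

```text
clock: 12.1
tool_pos: [0.7168, -0.0466, 0.2828]
eef_rot: [-0.515, 0.484, -0.484, 0.516]
contact_force: [-1.2, 0.0, 0.3]
opening: 0.004
t 12.1 loc [133.9  -9.2 282.8] F [-1.2  0.   0.3] op 0.004
```

View pics/i.png

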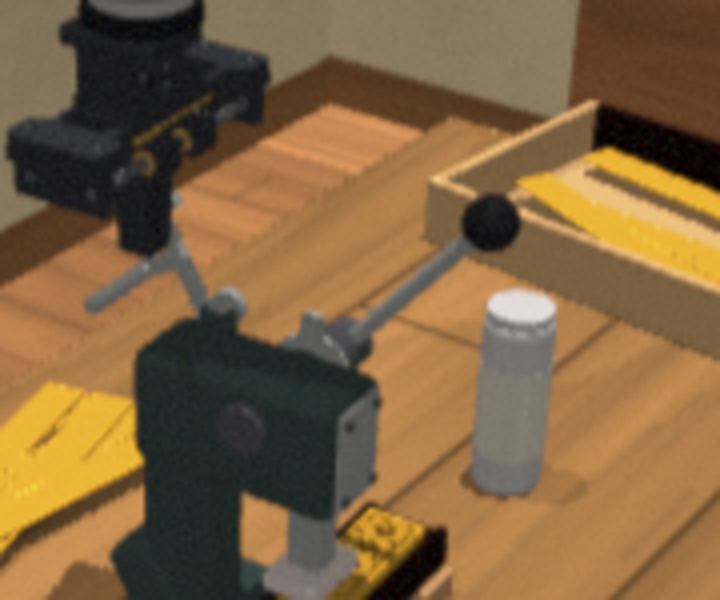

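The catch has swung back, with its bar now behind at crop (130,285). I lift, open the gripper and go above the ball.

```bash
python3 -m inch '0 -50 0 0; 0 -100 0 0; 0 -120 0 0; 17 -120 -45 0; 34 -120 -90 0; 51 -120 -135 0; 70 -120 -180 0; 76 -120 -202 0; 76 -120 -202 0' 0.8 15
python3 - <<'E'
from h import *
go((-68,-85,400),(-68,-85,308))
a=snap('side','j_side.png');b=snap('top','j_top.png')
print([ (d['centre'],d['p']) for c in('side','top') for d in r.tip_of(c,'ball')][:4], proj('side',W(P,OFF['ball'])))
x=cv2.resize(a['frame'][120:300,270:450],None,fx=3,fy=3,interpolation=2);y=cv2.resize(b['frame'][160:340,280:460],None,fx=3,fy=3,interpolation=2)
cv2.imwrite('pics/j.png',cv2.resize(np.hstack([x,y])[:,:,::-1],(800,400)))
E
```

```text
clock: 13.05
tool_pos: [0.5162, -0.1377, 0.4034]
eef_rot: [0.515, -0.485, 0.486, -0.513]
contact_force: [0.6, -0.6, 0.0]
opening: 0.797
t 13.05 loc [-72.1 -87.3 403.4] F [ 0.6 -0.6  0. ] op 0.797
spin -0.3 tilt [ 0.003 -1.    -0.001]
(-68, -85, 400) -> [-2.3  3.3  4.1]
(-68, -85, 308) -> [-2.6 95.3  4.2]
[([174.4, 393.6], 0.78), ([205.8, 354.5], 0.72)] [[174.86555189 392.26195953]]
```

View pics/j.png

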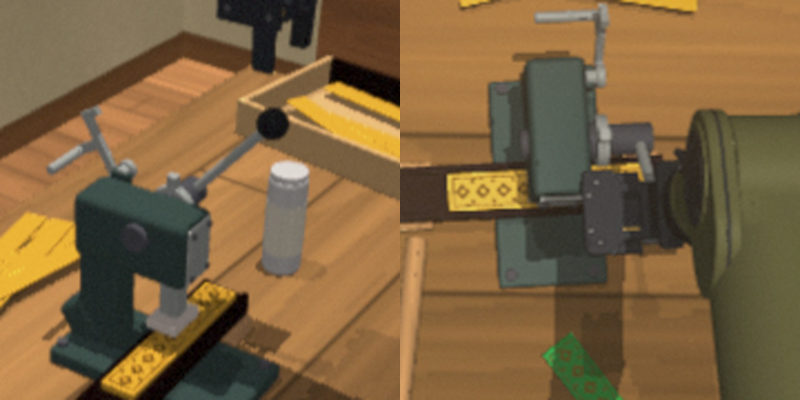

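Run:
```python
from h import *
print(loc(onz('top',(167.6,350),.239)), proj('side',W(P,[(158,18,239),(158,-35,239)])), [120+158/2.222,270+80/2.222])
for th in (1.0,1.5,1.9,2.1):
    a=np.arctan2(50,-40)-th; print(th,proj('side',W(P,[(95+64*np.cos(a),18,230+64*np.sin(a))])).round(1),proj('top',W(P,[(95+64*np.cos(a),18,230+64*np.sin(a))])).round(1))
```

```text
[156.91209355  -3.90356652 239.        ] [[195.82874645 292.43169853]
 [187.83634645 304.35828873]] [191.1071107110711, 306.003600360036]
1.0 [[182.  305.8]] [[180.8 343. ]]
1.5 [[185.5 297.2]] [[170.9 341.9]]
1.9 [[191.7 293.2]] [[167.4 340.9]]
2.1 [[195.7 292.3]] [[167.4 340.5]]
```

```bash
python3 -m inch '-2 25 4 0; -2 50 4 0; -2 75 4 0; -2 95 4 0; -2 95 4 0'
python3 - <<'E'
from h import *
go((-68,-85,308))
a=snap('side','k_side.png')
cv2.imwrite('pics/k.png',cv2.resize(a['frame'][120:270,290:470],None,fx=4,fy=4,interpolation=2)[:,:,::-1])
E
```

```text
clock: 13.75
tool_pos: [0.5229, -0.1318, 0.3045]
eef_rot: [0.517, -0.485, 0.482, -0.515]
contact_force: [-0.1, -0.8, 0.3]
opening: 0.899
t 13.75 loc [-65.  -81.9 304.5] F [-0.1 -0.8  0.3] op 0.899
spin 0.1 tilt [-0.002 -1.    -0.005]
(-68, -85, 308) -> [ 3.1 -3.5 -3. ]
```

View pics/k.png

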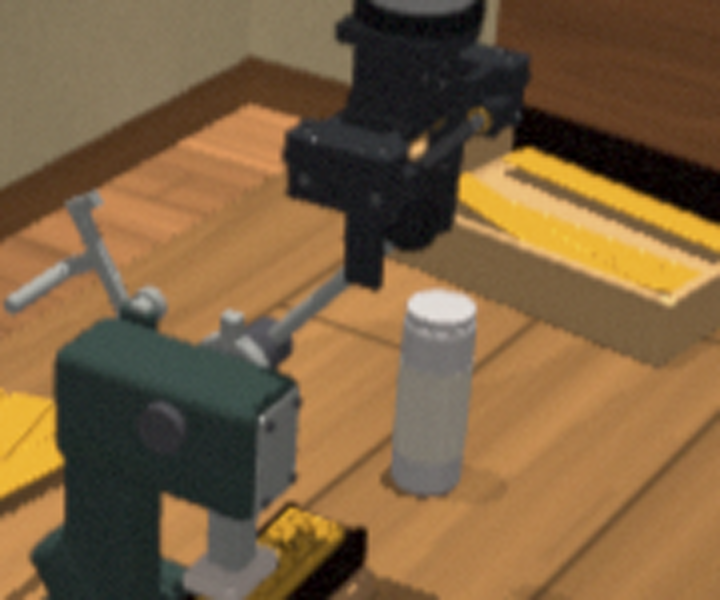

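The bar's left end at crop (10,302) is where a catch angle of 2.1 rad puts it, so the catch is fully back. The ball is between the fingers; I centre on it and grip.

```bash
python3 -m inch '3 -3 -3 0; 3 -3 -3 0' && python3 -m inch '0 0 0 0; 0 0 0 0; 0 0 0 0; 0 0 0 0; 0 0 0 0; 0 0 0 0' -1 35
python3 - <<'E'
from h import *
st()
# tcp path, relative, local mm as lever turns
h=np.array([32,200]);b0=np.array([-68,319])-h
for th in np.arange(0.1,.86,.1).tolist()+[.85,.87]:
    c,s=np.cos(th),np.sin(th)
    v=np.array([c*b0[0]-s*b0[1], s*b0[0]+c*b0[1]]); print(round(th,2),'z(tool)',(v-b0)[0].round(1),'y(tool)',(-(v-b0)[1]).round(1))
a=snap('side','l_side.png')
cv2.imwrite('pics/l.png',cv2.resize(a['frame'][120:270,290:470],None,fx=4,fy=4,interpolation=2)[:,:,::-1])
E
```

```text
clock: 14.0
tool_pos: [0.5217, -0.1367, 0.3118]
eef_rot: [-0.515, 0.483, -0.485, 0.516]
contact_force: [0.3, 0.0, 0.2]
opening: 0.901
clock: 14.6
tool_pos: [0.5207, -0.1356, 0.3103]
eef_rot: [-0.515, 0.484, -0.484, 0.516]
contact_force: [0.1, -0.3, -0.6]
opening: 0.388
t 14.6 loc [-67.4 -85.6 310.3] F [ 0.1 -0.3 -0.6] op 0.388
0.1 z(tool) -11.4 y(tool) 10.6
0.2 z(tool) -21.6 y(tool) 22.2
0.3 z(tool) -30.7 y(tool) 34.9
0.4 z(tool) -38.4 y(tool) 48.3
0.5 z(tool) -44.8 y(tool) 62.5
0.6 z(tool) -49.7 y(tool) 77.2
0.7 z(tool) -53.1 y(tool) 92.4
0.8 z(tool) -55.0 y(tool) 107.8
0.85 z(tool) -55.4 y(tool) 115.6
0.87 z(tool) -55.4 y(tool) 118.7
```

View pics/l.png

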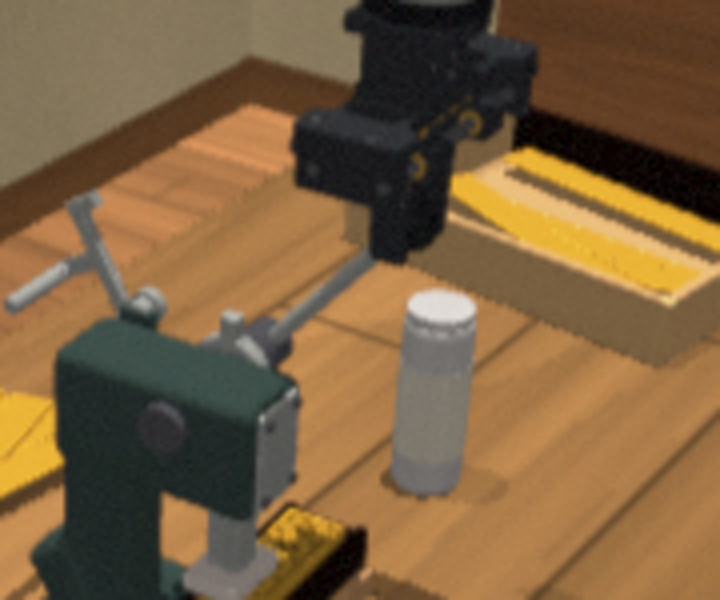

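The fingers stopped at 34 mm on the 36 mm ball, so it is gripped. I pull it down along the arc.

```bash
python3 -m inch '0 5 -6 0; 0 11 -11 0; 0 22 -22 0; 0 35 -31 0; 0 48 -38 0; 0 62 -45 0; 0 62 -45 0' - 50
python3 - <<'E'
from h import *
go((-67.4-44.8,-85.6,310.3-62.5),(-67.4-55.4,-85.6,310.3-116.6))
a=snap('side','m_side.png')
cv2.imwrite('pics/m.png',cv2.resize(a['frame'][120:270,290:470],None,fx=4,fy=4,interpolation=2)[:,:,::-1])
E
```

```text
clock: 15.35
tool_pos: [0.477, -0.1385, 0.2482]
eef_rot: [-0.515, 0.483, -0.484, 0.517]
contact_force: [2.8, 1.9, 3.5]
opening: 0.379
t 15.35 loc [-111.3  -85.7  248.2] F [2.8 1.9 3.5] op 0.379
spin 0.0 tilt [-0.001 -1.     0.003]
(-112.2, -85.6, 247.8) -> [-0.1  0.4 -0.9]
(-122.80000000000001, -85.6, 193.70000000000002) -> [ -0.1  54.5 -11.7]
```

View pics/m.png

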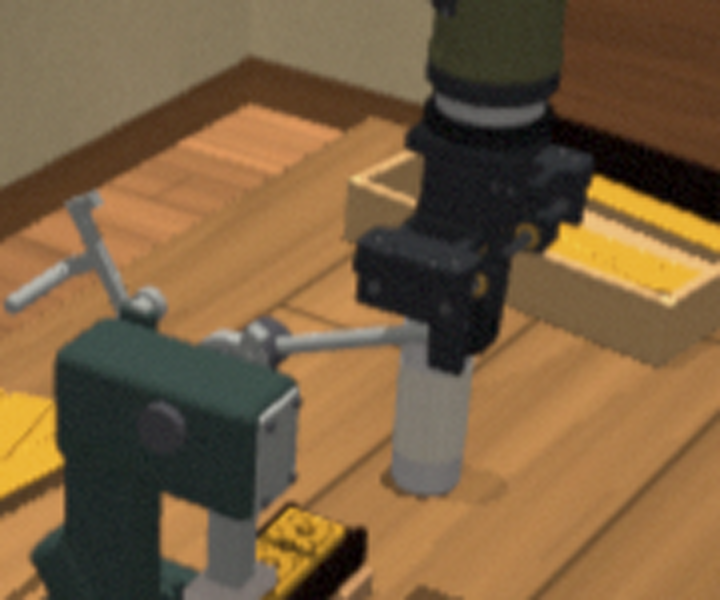

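The lever is following; its rod is clearly lower. I pull on to the stop.

```bash
python3 -m inch '0 15 -5 0; 0 30 -9 0; 0 46 -10 0; 0 54 -11 0; 0 56 -11 0; 0 56 -11 0'
python3 - <<'E'
from h import *
go((-67.4-55.4,-85.6,310.3-116.6))
a=snap('side','n_side.png')
cv2.imwrite('pics/n.png',cv2.resize(a['frame'][140:290,290:470],None,fx=4,fy=4,interpolation=2)[:,:,::-1])
E
```

```text
clock: 16.0
tool_pos: [0.4657, -0.1393, 0.1934]
eef_rot: [-0.515, 0.483, -0.484, 0.516]
contact_force: [-1.1, 2.4, 12.7]
opening: 0.374
t 16.0 loc [-122.6  -85.7  193.4] F [-1.1  2.4 12.7] op 0.374
spin 0.0 tilt [ 0.    -1.     0.001]
(-122.80000000000001, -85.6, 193.70000000000002) -> [-0.1 -0.3 -0.2]
```

View pics/n.png

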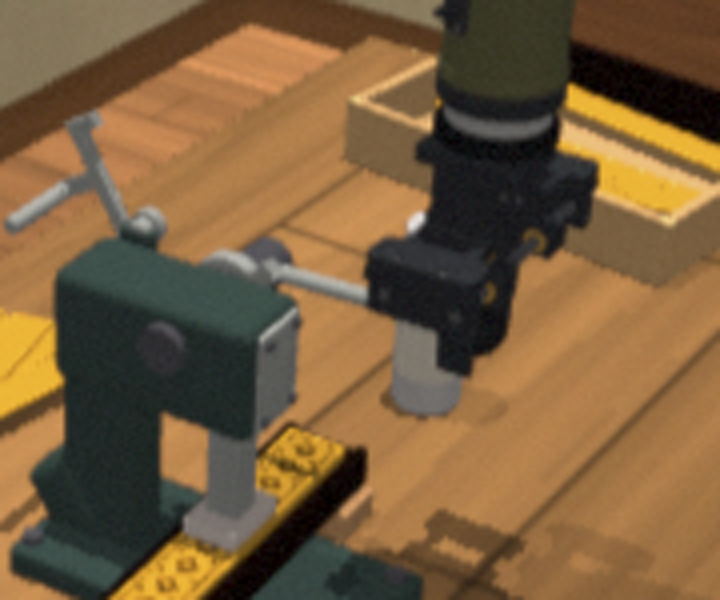

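The pad is on the plate and the force is 12.7 N, near the stop. I press slightly further to make sure of the stop.

```bash
python3 -m inch '0 3 0 0; 0 3 0 0; 0 3 0 0'; python3 -m inch '0 2 0 0; 0 2 0 0; 0 2 0 0'
```

```text
clock: 16.35
tool_pos: [0.4657, -0.1393, 0.191]
eef_rot: [-0.515, 0.483, -0.484, 0.516]
contact_force: [-2.4, 3.2, 14.0]
opening: 0.379
clock: 16.65
tool_pos: [0.4658, -0.1394, 0.1902]
eef_rot: [-0.515, 0.483, -0.485, 0.516]
contact_force: [-5.0, 2.8, 26.0]
opening: 0.374
```

The force jumped to 26 N with hardly any motion, so the lever is at its stop. One last look before handing in.

```bash
python3 -m inch '0 0 0 0; 0 0 0 0; 0 0 0 0; 0 0 0 0'
python3 - <<'E'
from h import *
st()
a=snap('side','o_side.png');b=snap('top','o_top.png')
x=cv2.resize(a['frame'][180:330,290:440],None,fx=4,fy=4,interpolation=2)[:,:,::-1].copy()
q=lambda rc:(int((rc[1]-290+.5)*4),int((rc[0]-180+.5)*4))
for y in(120,-10):
    A,B=proj('side',W(P,[(-22,y,58),(22,y,58)])); cv2.line(x,q(A),q(B),(0,0,255),1)
y=cv2.resize(b['frame'][160:340,250:430],(600,600),interpolation=2)[:,:,::-1]
cv2.imwrite('pics/o.png',cv2.resize(np.hstack([x,y]),(800,400)))
E
```

```text
clock: 17.05
tool_pos: [0.4658, -0.1394, 0.1902]
eef_rot: [-0.515, 0.483, -0.485, 0.516]
contact_force: [-5.0, 3.2, 26.6]
opening: 0.374
t 17.05 loc [-122.5  -85.8  190.2] F [-5.   3.2 26.6] op 0.374
```

View pics/o.png

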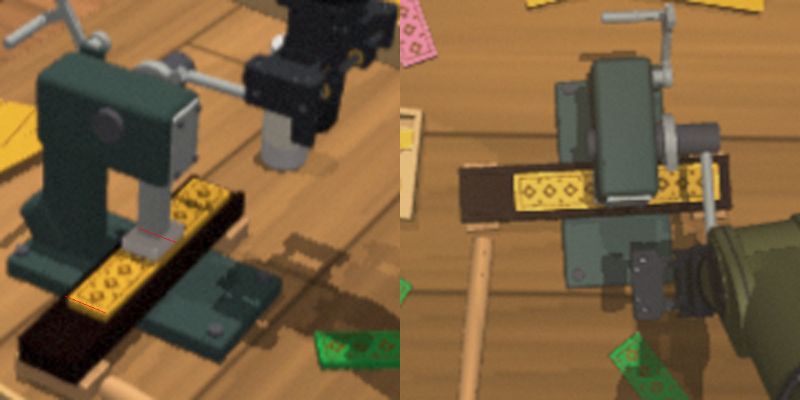

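The plate's end lies on the predicted line at (88,305), the pad is down on it at (152,240), the catch is back and the ball is held. Handing in.

```bash
python3 -c "
from h import *
print(r.finish_job())"
```

```text
the job is handed in; nothing more can be done
None
```

The job is handed in, with the lever still held down by its ball knob; no verdict was reported.

- **Plate:** I pushed the loose plate along the rail until it stopped moving. The force had risen from about 2 N to 10 N. In the last picture its left end lies on the line predicted for a flush fit, with no visible gap.
- **Catch:** I flipped it only after that. Its bar shows where an angle of 2.1 rad puts it, fully back, and it stayed there.
- **Lever:** I gripped the ball and pulled it along its arc to the stop. The last millimetres took 26 N with almost no motion.
- **Pad:** It shows resting on the loose plate. I could not measure its force on the plate directly.
- **Bystanders:** The can, hammer and tray were not touched as far as the pictures show. At the end the arm partly hid the can, and the picture I checked showed only part of the hammer and the tray.
- **Disagreement:** The thumb bar's visible span was about 15 mm further right than the listed offset suggested. This did not affect the push.

The clock stood at about 17 s of the 70 s allowed.

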